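# Hold the clamp saddle against the sprung stop of the cut-off guide

### The job

Lower the aluminium clamp saddle astride the clear stretch of the square guide bar, its thumbscrew on the side away from the robot, and set it down there short of the black sprung stop. Then slide it along the bar squarely against the stop and press with a steady 10 newtons or so, never driving the stop to the end of its travel, and finish while still holding it pressed there with the fingers so that the jeweller can tighten the screw. Leave the other things on the bench where they are.

Things in the scene. Friction and masses are not known exactly. Their poses are not given: they have to be found in the camera images.
- saddle: loose aluminium clamp saddle, inverted U, 110-200 g, standing on its legs. Origin: centre of its underside at foot level; z up, y along the slot, +x to the thumbscrew. Block 40 (x) x 44 (y) x 38 tall; legs 7 thick, slot 26 wide (x), 28 high, open below and at both y ends. Finger tab on top to grip: 12 (x) x 36 (y), centred, from z = 38 to 66.
- saddle_screw (a point): centre of the head of the saddle's brass thumbscrew, 33 out in the saddle's +x and 14 above its feet; head 20 across and 10 thick, its outer face 38 from the saddle's centre plane
- guide: fixed steel guide: base 90 (x) x 360 (y) x 12; 18 x 18 square bar along y, top face 85 above the bench, between posts 34 x 20, 100 tall, at y = -160 and +160. Origin: centre of the base's underside; x across the bar, away from the robot; z up. Sprung stop at the -y end; bar clear from y = -60 (stop face at rest) to +150. A seated saddle's feet hang 57 above the bench.
- bar_mid (a point): middle of the bar's top face, 85 above the guide's origin; axes as the guide's. A seated saddle has its origin 28 below this height.
- plunger (a joint): travel of the sprung stop along the guide's -y: 0 at rest, grows as it is pressed, ends at 0.025 m. The spring has no preload and gives 800 N per m (10 N at 0.0125 m), with about 0.2 N of friction.
- stop_face (a point): flat black plate of the sprung stop, 46 (x) x 6 (y) x 44 (z), around the bar from 32 below to 12 above the bar's top face; axes as the guide's; the point is the middle of the face that the saddle meets (the +y face), 9 below the bar's top; at rest 60 to -y of the bar's middle
- bench_block: polished steel bench block, 60 x 60 x 22; bystander
- flux_jar: round glass jar with steel cap, 52 across, 55 tall; bystander
- ring_clamp: upright turned wooden ring clamp, up to 34 across, 110 tall; bystander
- dish: dark wooden bowl, 100 across, 30 tall; bystander
- screwdriver: screwdriver lying flat, about 160 long; bystander
- saw_frame: jeweller's saw frame lying flat, wooden handle and steel bow, about 270 x 85; bystander
- mandrel_ring: plain brass ring, 60 across, 12 tall, lying flat; bystander
There are look-alikes about, which are no part of the job. What is shaped like the saddle but blue or red is not meant.

How it is judged:
On the way:
1. the saddle is set down astride the bar, thumbscrew to the far side, not yet touching the stop (z of saddle in the frame of bar_mid between -0.034 and -0.023 m and x of saddle in the frame of bar_mid between -0.008 and 0.008 m and angle between the z axis of saddle and the z axis of guide, either way round below 0.12 rad and angle between the y axis of saddle and the y axis of guide, either way round below 0.15 rad and x of saddle_screw in the frame of bar_mid above 0.015 m and y of saddle in the frame of stop_face above 0.0225 m and contact force between saddle and plunger below 0.3 N and contact force between saddle and guide above 0.4 N), for 0.1 s.
At the end, for the whole second after the job is handed in: Saddle astride the bar (within 8 mm of its middle plane, origin 23 to 34 mm below its top, upright within 0.12 and in line within 0.15 rad), thumbscrew on the far side, at rest, pressed by the fingers against the stop with 6 to 14 N throughout the last second (z of saddle in the frame of bar_mid between -0.034 and -0.023 m and x of saddle in the frame of bar_mid between -0.008 and 0.008 m and angle between the z axis of saddle and the z axis of guide, either way round below 0.12 rad and angle between the y axis of saddle and the y axis of guide, either way round below 0.15 rad and x of saddle_screw in the frame of bar_mid above 0.015 m and contact force between saddle and plunger between 6 and 14 N and contact force between the fingers and saddle above 3 N and linear speed of saddle below 0.01 m/s and velocity of joint plunger between -0.01 and 0.01 m/s); the arm keeps its last pose, push and grip.
It fails at once if the stop is driven to the end of its travel (value of joint plunger above 0.0235 m).
It fails at once if a bystander is moved more than 30 mm (distance of any of bench_block, flux_jar, ring_clamp, dish, screwdriver, saw_frame, mandrel_ring from where it was at the start of the episode above 0.03 m).
It also fails if it takes over 48 s, if anything falls off the work surface, if the arm or the gripper's body presses on something with over 40 N, if the wrist force passes 120 N, or if a joint passes its speed limit or range.

### The arm

A 7-joint arm with a two-finger parallel gripper is mounted at the origin on the work surface. World frame = base frame: x ahead of the robot, y to its left, z up, the work surface at z = 0. Lengths are in m, angles in rad, forces in N, time in s.
With the tool pointing down it reaches from about 0.425 to 0.925 m from the base axis. Payload 6.8 kg.
Tool frame: the origin (TCP) lies between the finger pads; the fingertips stand r.tips_ahead ahead of it and the grasp point (between the pads) lies 5 mm behind it (r.tips_ahead is the distance from the TCP to the fingertips, in m); z points along the fingers, y is the line along which they close (so a half turn about z gives the same grasp; the last joint's range is limited). The gripper opens to 85 mm and grips with 20 to 120 N. Pads are 22 mm wide; open, the fingers measure 114 mm over their backs; the gripper's body (76 mm by 85 mm) begins 54 mm behind the grasp point. The pads swing forward as they close: fully open they stand 13 mm farther back than shut.
Start: joints at [1.158, 0.477, 0.022, 1.555, -0.011, 1.109, -0.083], TCP at [0.203, -0.644, 0.245] pointing down, gripper open.
Joint ranges: [-2.96, 2.96], [-0.34, 2.1], [-1.41, 1.46], [0.24, 2.44], [-1.37, 4.51], [0.17, 1.92], [-2.96, 2.96]. Speed limits (rad/s): [2.39, 2.39, 3.14, 3.14, 3.14, 3.14, 3.14].

### API

Orientations are given as a rotation vector (axis times angle).
In Python, from bench import r gives the robot as it stands.
- The arm moves only by the tool move_arm, never from a script. Its argument "rows" is one flat list of numbers, 4 for each row, row after row: the shift along the tool's x, y, z in cm, then the turn about the tool's z in degrees. In form: [tx, ty, tz, twist, tx, ty, tz, twist, ...]. A call has 1 to 10 rows; each row is the pose to reach, as a shift and turn from the pose commanded when the call began, along the tool's axes at that moment; what a row does not reach only later rows make up. A row lasts 1/8 s, in which the tool goes at most 62.5 mm and 10.7 degrees, less where a joint would pass 70% of its speed; a pose out of reach is approached as far as the arm can. A call with a gripper value outside its range is refused whole. "fingers" is the opening, from 0 (shut) to 1 (fully open), set as the call begins (left out, the last holds). The fingers move at their own pace and stop on an object; "newtons" is the grip in N (left out, the last holds). Time passes only in rows, so rows that repeat a pose let the fingers close. It gives the time, the measured TCP pose, the force, the opening and the grip force at its end, in the units of the state.
- r.get_obs(): the state, without advancing time (a new reading comes with each control period).
- r.grab_frame(name): name is "side" or "top"; returns the picture (480x640x3 uint8, blue, green, red); there is no depth.
- r.camera_params(name): a dict with "fx", "fy", "cx", "cy" (pixels), "k1" (the pictures are not rectified: a ray, as slopes to the right and down, at radius r is drawn at 1 + k1 r^2 times it, then the intrinsics apply), "world_from_camera" (4x4, takes a point from camera to world coordinates). Camera axes: x right, y down, z forward; pixel columns grow to the right and rows downward; lengths in m; the calibration is good to about 2 mm. A picture is of the moment at which its call begins. camera_params takes no time and is no camera call.
- r.hand_in(): hands the job in; it is judged then, once.
The state is a dict: "clock": time; "joints": joint angles; "qvel": joint speeds; "tau": joint torques, N m; "tcp_pos": TCP position; "orientation": TCP orientation; "contact_force": force on the tool from outside, world axes, zero at the start; "moment": the same for the moment, N m; "grip_width": finger opening in m; "gripper_force": force on a finger pad.
Only numpy, scipy, OpenCV 4.12 (cv2) and the standard library are available. Lean on these libraries where they do the work, as an engineer would, in place of code of your own. Each camera call takes 0.05 s, during which the arm holds its last target. There are 200 camera calls.

## Working session

There is one attempt and no reset: what is moved stays moved. The work goes in short steps, Python scripts to look and compute and a tool call to move; the robot and the scene stay as the last step left them, time stands still between calls to the robot, and variables do not carry over. Pictures are saved under pics/ and viewed, at most 10 in all, crops included, and the job is handed in when it is done.

Besides the shell and the picture viewer there is one more tool, called after "Emit:" as name(argument=value, ...) on one line, values as JSON. move_arm: Moves the arm, as the interface text tells. Its arguments: {"type":"object","properties":{"rows":{"type":"array"},"fingers":{"type":"number"},"newtons":{"type":"number"}},"required":["rows"]}

```bash
mkdir -p pics; ls; python3 - <<'E'
from bench import r
import cv2
for n in("side","top"):
    cv2.imwrite(f"pics/{n}0.png",r.grab_frame(n)); print(n,r.camera_params(n))
print(r.get_obs(), r.tips_ahead)
E
```

```text
pics
side {'fx': 553.7017535809154, 'fy': 553.7017535809154, 'cx': 323.071692665542, 'cy': 236.06578243013752, 'k1': 0.04119601577784036, 'world_from_camera': array([[-0.72055317, -0.53002139,  0.44707991,  0.0959972 ],
       [-0.69337981,  0.54587969, -0.47036135,  0.5260035 ],
       [ 0.00524973, -0.64891654, -0.76084148,  0.91821176],
       [ 0.        ,  0.        ,  0.        ,  1.        ]])}
top {'fx': 488.3030148694964, 'fy': 488.3030148694964, 'cx': 320.9233982786957, 'cy': 236.4891461155683, 'k1': -0.013632572528433716, 'world_from_camera': array([[-1.52136942e-02, -9.93439904e-01,  1.13338876e-01,
         4.73313687e-01],
       [-9.99883044e-01,  1.52927603e-02, -1.71842952e-04,
         2.30575296e-02],
       [-1.56254862e-03, -1.13328235e-01, -9.93556375e-01,
         1.13764971e+00],
       [ 0.00000000e+00,  0.00000000e+00,  0.00000000e+00,
         1.00000000e+00]])}
{'clock': 0.1, 'joints': array([ 1.15791636,  0.47773067,  0.02234899,  1.55629603, -0.01148353,
        1.10930845, -0.08311041]), 'qvel': array([ 0.0002269 , -0.00222381, -0.00140241, -0.00235456,  0.00023848,
        0.00030153,  0.00069504]), 'tau': array([ 5.05917749e-03, -5.97759140e+01,  1.61442328e+00, -2.81951487e+01,
        1.29768590e-02,  5.09355115e-03, -8.75631855e-06]), 'tcp_pos': array([ 0.20239584, -0.64343295,  0.24443806]), 'orientation': array([-3.10363088e+00, -4.76676662e-01,  5.92365639e-04]), 'contact_force': array([-0.69782767,  0.71580815,  0.78102498]), 'moment': array([ 0.03426043,  0.00423432, -0.01792493]), 'gripper_force': 0.0, 'grip_width': 0.08589806972330415} 0.014
```

View pics/side0.png

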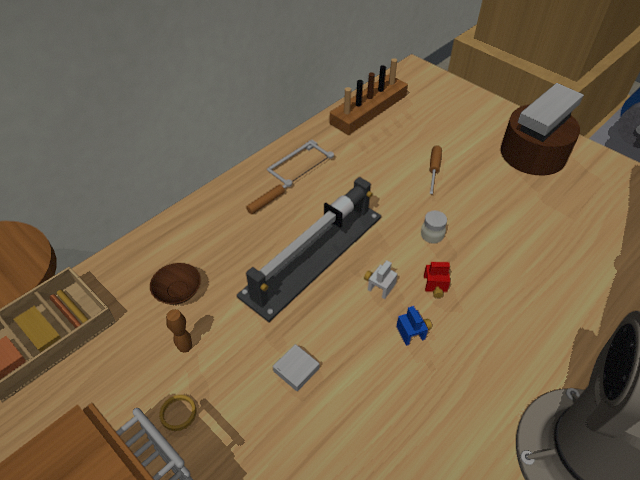

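View pics/top0.png

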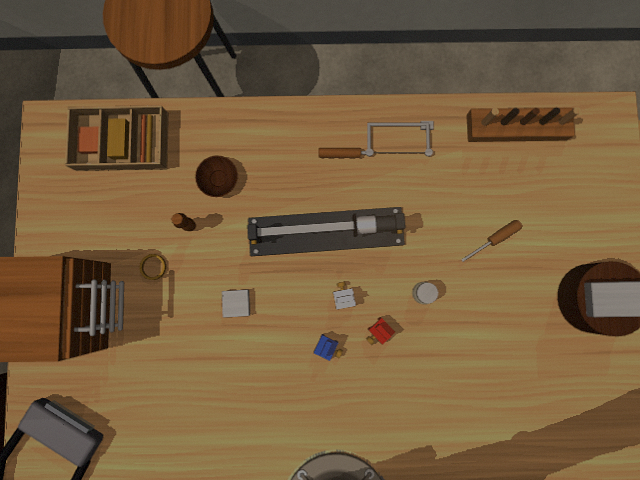

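The side view shows the silver saddle near (382,278) and the guide from (255,290) to (360,190), with the stop at its far end. In the top view the saddle is at (344,298) with its brass screw at (344,285), and the guide spans (250–405, 208–255) with the stop at about (357,225) on the right. I'll zoom in on these.

```bash
python3 - <<'E'
import cv2,numpy as np
s=cv2.imread("pics/side0.png");t=cv2.imread("pics/top0.png")
c=lambda i,x,y,w,h,k:cv2.resize(i[y:y+h,x:x+w],None,fx=k,fy=k,interpolation=cv2.INTER_NEAREST)
a=c(t,320,272,50,50,6); b=c(s,357,253,50,50,6)
g=c(t,240,195,180,70,4)
im=np.zeros((300+280,720,3),np.uint8); im[:300,:300]=a; im[:300,310:610]=b; im[300:,:]=g
cv2.imwrite("pics/z.png",im)
E
```

```text
(no output)
```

View pics/z.png

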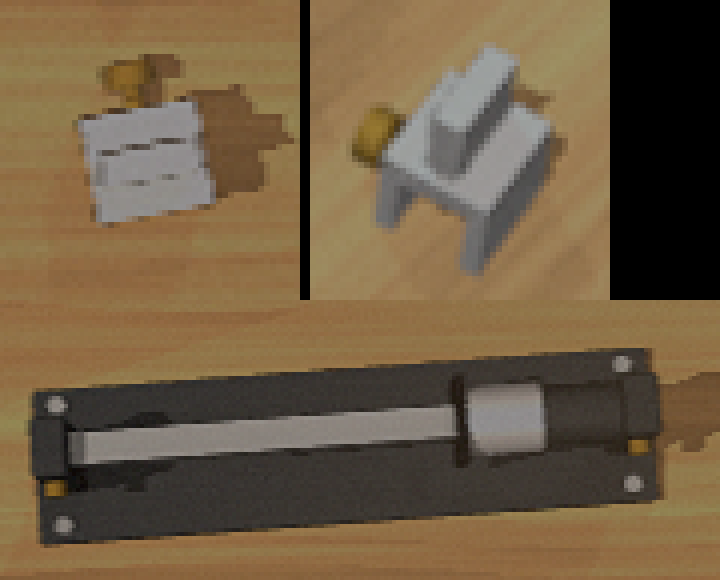

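```bash
cat > h.py <<'E'
import numpy as np,cv2
from bench import r
P={n:r.camera_params(n) for n in("side","top")}
def ray(n,u,v):
    p=P[n];K=np.array([[p["fx"],0,p["cx"]],[0,p["fy"],p["cy"]],[0,0,1.]])
    d=cv2.undistortPoints(np.array([[[u,v]]],float),K,np.array([p["k1"],0,0,0.]))[0,0]
    M=p["world_from_camera"];return M[:3,3],M[:3,:3]@np.array([*d,1])
def onz(n,u,v,z):
    o,d=ray(n,u,v);return o+d*(z-o[2])/d[2]
def tri(a,b):
    o,d=ray("side",*a);q,e=ray("top",*b)
    s=np.linalg.lstsq(np.c_[d,-e],q-o,rcond=None)[0];A,B=o+d*s[0],q+e*s[1]
    return (A+B)/2,np.linalg.norm(A-B)
def px(n,X):
    p=P[n];c=np.linalg.inv(p["world_from_camera"])@np.r_[X,1];s=c[:2]/c[2];s=s*(1+p["k1"]*s@s)
    return s*[p["fx"],p["fy"]]+[p["cx"],p["cy"]]
E
python3 - <<'E'
from h import *
np.set_printoptions(precision=4,suppress=True)
t=cv2.imread("pics/top0.png");s=cv2.imread("pics/side0.png")
def mask(im,x,y,w,h,lo):
    hsv=cv2.cvtColor(im,cv2.COLOR_BGR2HSV);m=((hsv[...,1]<60)&(hsv[...,2]>lo)).astype(np.uint8)
    o=np.zeros_like(m);o[y:y+h,x:x+w]=m[y:y+h,x:x+w];return o
def quad(o):
    c=max(cv2.findContours(o,0,1)[0],key=cv2.contourArea);return cv2.minAreaRect(c),cv2.contourArea(c)
m=mask(t,325,280,40,40,90);R=quad(m);print("saddle top",R)
b=cv2.boxPoints(R[0]);W=np.array([onz("top",*p,.038) for p in b]);print(W,np.linalg.norm(W-np.roll(W,1,0),axis=1),W.mean(0))
T=lambda x,y:(320+x/6-.5,272+y/6-.5); S=lambda x,y:(357+(x-310)/6-.5,253+y/6-.5)
# side: tab-top corners
q=np.array([onz("side",*S(*p),.066) for p in[(488,45),(518,60),(468,122),(437,105)]])
print("tab side",q,np.linalg.norm(q-np.roll(q,1,0),axis=1),q.mean(0))
q=np.array([onz("side",*S(*p),.038) for p in[(388,160),(483,210),(552,125)]])
print("block side",q,np.linalg.norm(q[1:]-q[:-1],axis=1),(q[0]+q[2])/2)
# bar
G=lambda x,y:(240+x/4-.5,195+(y-300)/4-.5)
m=mask(t,262,215,90,25,90);m[:,355:]=0
E_=[]
for x in range(266,350):
    rr=np.where(m[:,x])[0]
    if len(rr): E_.append((x,rr.min()-.5,rr.max()+.5))
E_=np.array(E_);
for k in(1,2):
    f=np.polyfit(E_[:,0],E_[:,k],1);A=onz("top",266,np.polyval(f,266),.085);B=onz("top",350,np.polyval(f,350),.085);print("bar edge",A,B,np.degrees(np.arctan2((B-A)[0],-(B-A)[1])))
print("stop face+bar end",onz("top",*G(455,420),.085),onz("top",*G(68,448),.1))
c=[onz("top",*G(*p),.012) for p in[(33,392),(648,349),(662,498),(42,545)]];c=np.array(c);print("base",c,np.linalg.norm(c-np.roll(c,1,0),axis=1),c.mean(0))
print("plate side", cv2.imwrite("pics/g.png",cv2.resize(s[170:320,230:390],None,fx=5,fy=4)))
E
```

```text
saddle top (((344.1600036621094, 298.3800048828125), (17.62021827697754, 20.035173416137695), 79.69515228271484), 313.0)
[[ 0.4744 -0.0017  0.038 ]
 [ 0.4817 -0.046   0.038 ]
 [ 0.4432 -0.0521  0.038 ]
 [ 0.4359 -0.008   0.038 ]] [0.039  0.0449 0.0391 0.0447] [ 0.4588 -0.0269  0.038 ]
tab side [[ 0.4659 -0.0424  0.066 ]
 [ 0.455  -0.0444  0.066 ]
 [ 0.4505 -0.0139  0.066 ]
 [ 0.462  -0.0122  0.066 ]] [0.0305 0.0111 0.0308 0.0116] [ 0.4583 -0.0282  0.066 ]
block side [[ 0.471  -0.0015  0.038 ]
 [ 0.436  -0.0078  0.038 ]
 [ 0.4415 -0.0499  0.038 ]] [0.0355 0.0425] [ 0.4563 -0.0257  0.038 ]
bar edge [0.6157 0.142  0.085 ] [ 0.6263 -0.0409  0.085 ] 3.3099210179516203
bar edge [0.5987 0.1421 0.085 ] [ 0.6089 -0.0406  0.085 ] 3.184470657140551
stop face+bar end [ 0.6186 -0.0478  0.085 ] [0.6046 0.1607 0.1   ]
base [[ 0.6489  0.1928  0.012 ]
 [ 0.6688 -0.1665  0.012 ]
 [ 0.5812 -0.1716  0.012 ]
 [ 0.5594  0.1874  0.012 ]] [0.0896 0.3598 0.0877 0.3597] [0.6146 0.0105 0.012 ]
plate side True
```

View pics/g.png

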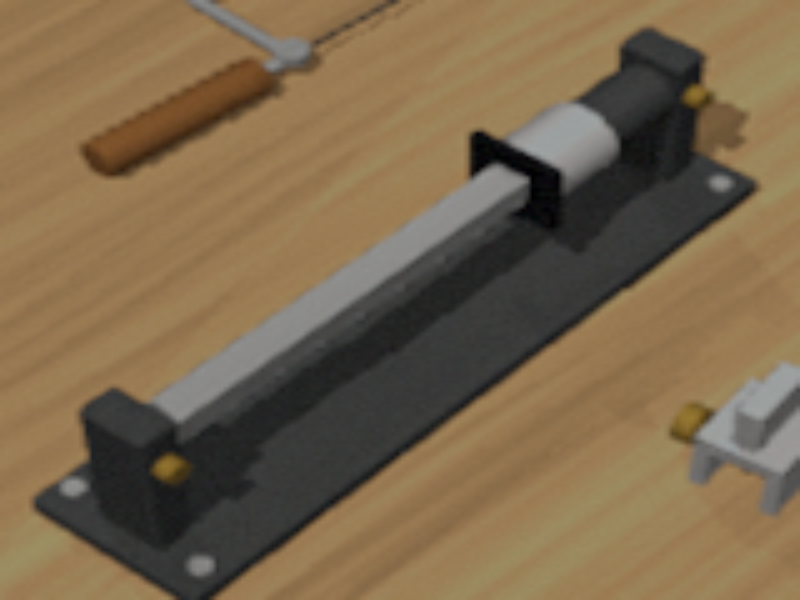

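The zoom shows the screw on the far (+x) side already, and the stop plate at the guide's −y end. The two views agree: saddle at about (0.458, −0.027) with yaw near 8.5°, and guide origin at (0.6146, 0.0105) with yaw 3.25°. Sizes check at 39×45 mm for the block and 89×360 mm for the base. Next I work out the approach.

```bash
cat >> h.py <<'E'
from scipy.spatial.transform import Rotation as Ro
def rel(x,y,z,yaw):
    "shift (cm) and twist (deg) to a target with tool x at world yaw (deg)"
    o=r.get_obs();R=Ro.from_rotvec(o["orientation"]).as_matrix();d=R.T@(np.array([x,y,z])-o["tcp_pos"])*100
    a=np.degrees(np.arctan2(R[1,0],R[0,0]));return d.round(2),round(float((a-yaw+180)%360-180),2)
def st():
    o=r.get_obs();R=Ro.from_rotvec(o["orientation"]).as_matrix()
    print(o["clock"],o["tcp_pos"].round(4),"yaw",np.degrees(np.arctan2(R[1,0],R[0,0])).round(2),"tz",R[:,2].round(3),"F",o["contact_force"].round(2),"w",o["grip_width"],o["gripper_force"],"q",o["joints"].round(2))
E
python3 -c "
from h import *
st();print(rel(.44,-.25,.25,60),rel(.458,-.027,.15,98.5))"
```

```text
0.1 [ 0.2024 -0.6434  0.2444] yaw 17.46 tz [-0.001  0.001 -1.   ] F [-0.7   0.72  0.78] w 0.08589806972330415 0.0 q [ 1.16  0.48  0.02  1.56 -0.01  1.11 -0.08]
(array([ 34.47, -30.4 ,  -0.51]), -42.54) (array([ 42.88, -51.12,   9.52]), -81.04)
```

Emit:
move_arm(rows=[3,-2.5,0,-3,7,-6,0,-9,11.5,-10,0,-15,16,-14,0,-20,20.5,-18,0,-26,25,-22,0,-31,29,-25.5,0,-36,32.5,-28.7,0,-40,34.5,-30.4,0,-42.5,34.5,-30.4,0,-42.5], fingers=0.6, newtons=40)

```text
clock: 1.35
tcp_pos: [0.4412, -0.2492, 0.2452]
orientation: [-2.719, -1.574, -0.0]
contact_force: [-0.3, -0.9, -0.6]
grip_width: 0.0512
gripper_force: 0.0
```

```bash
python3 -c "
from h import *
st();print(rel(.458,-.027,.15,98.5))"
```

```text
1.35 [ 0.4412 -0.2492  0.2452] yaw 60.14 tz [-0.  0. -1.] F [-0.27 -0.94 -0.57] w 0.051189100437538104 0.0 q [ 0.68  0.22 -0.33  1.93  0.08  1.   -0.21]
(array([20.1 , -9.61,  9.53]), -38.36)
```

Emit:
move_arm(rows=[2.5,-1.2,1,-5,6,-3,2.5,-12,10,-4.8,4.5,-20,14,-6.7,6.5,-27,17.5,-8.4,8,-33,19.5,-9.3,9,-37,20.1,-9.6,9.5,-38.4,20.1,-9.6,9.5,-38.4])

```text
clock: 2.35
tcp_pos: [0.4578, -0.0293, 0.1501]
orientation: [-2.055, -2.376, 0.001]
contact_force: [0.6, -1.0, 0.4]
grip_width: 0.0515
gripper_force: 0.0
```

```bash
python3 - <<'E'
from h import *
st();print(rel(.458,-.027,.056,98.5))
s=r.grab_frame("side");cv2.imwrite("pics/s1.png",s)
t=r.grab_frame("top")
im=np.hstack([cv2.resize(s[180:330,300:450],(400,400)),cv2.resize(t[220:370,270:420],(400,400))]);cv2.imwrite("pics/c1.png",im)
E
```

```text
2.35 [ 0.4578 -0.0293  0.1501] yaw 98.28 tz [-0.001 -0.    -1.   ] F [ 0.65 -1.02  0.38] w 0.051522034506452305 0.0 q [ 0.4   0.3  -0.55  2.12  0.22  0.78 -0.14]
(array([0.23, 0.06, 9.41]), -0.22)
```

View pics/c1.png

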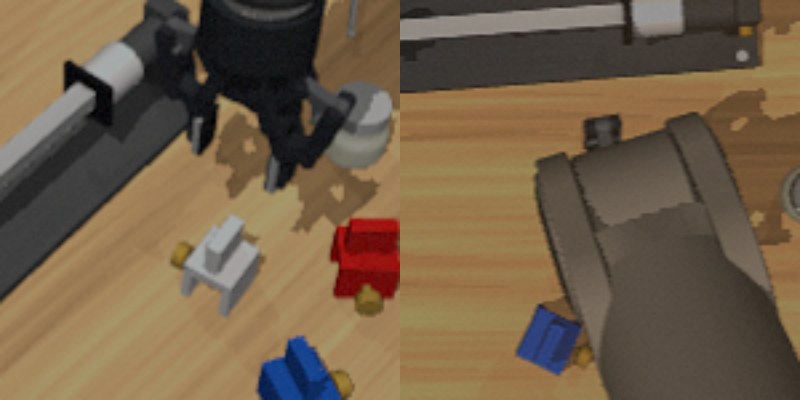

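The composite shows the open fingers squarely over the silver saddle (crop position about (220,265), side view) and clear of the red and blue look-alikes. Next I descend and grip.

Emit:
move_arm(rows=[0,0,1.5,0,0.1,0,4,0,0.1,0,6.5,0,0.1,0,8.3,0,0.1,0,9.2,0,0.1,0,9.4,0,0.1,0,9.4,0])

```text
clock: 3.32
tcp_pos: [0.4581, -0.0275, 0.0566]
orientation: [2.054, 2.377, 0.001]
contact_force: [0.3, 0.8, -0.5]
grip_width: 0.0513
gripper_force: 0.0
```

Emit:
move_arm(rows=[0,0,0,0,0,0,0,0,0,0,0,0,0,0,0,0,0,0,0,0,0,0,0,0], fingers=0, newtons=50)

```text
clock: 4.08
tcp_pos: [0.4582, -0.0274, 0.0568]
orientation: [2.053, 2.377, 0.001]
contact_force: [-0.9, -0.7, 5.8]
grip_width: 0.0111
gripper_force: 49.2
```

```bash
python3 - <<'E'
from h import *
st()
E
```

```text
4.075 [ 0.4582 -0.0274  0.0568] yaw 98.36 tz [ 0.001 -0.    -1.   ] F [-0.93 -0.67  5.76] w 0.011072313945915707 49.188178181648254 q [ 0.31  0.46 -0.46  2.18  0.38  0.58 -0.28]
```

Emit:
move_arm(rows=[0,0,-1,0,0,0,-3,0,0,0,-6,0,0,0,-9,0,0,0,-10.7,0,0,0,-11,0,0,0,-11,0])

```text
clock: 4.95
tcp_pos: [0.4573, -0.0275, 0.1657]
orientation: [-2.053, -2.377, 0.001]
contact_force: [0.4, -0.4, -2.1]
grip_width: 0.0108
gripper_force: 48.9
```

```bash
python3 - <<'E'
from h import *
st();print(rel(.6157,-.0095,.168,93.25))
E
```

```text
4.95 [ 0.4573 -0.0275  0.1657] yaw 98.36 tz [-0.001 -0.    -1.   ] F [ 0.43 -0.41 -2.05] w 0.010798353970487971 48.94041895866394 q [ 0.42  0.28 -0.57  2.1   0.2   0.81 -0.12]
(array([-0.52, 15.93, -0.25]), 5.11)
```

Saddle lifted; the wrist reads about 2 N of load. Next I carry it over the bar.

Emit:
move_arm(rows=[0,1.5,0,0.5,-0.1,4.5,0,1.5,-0.2,8,0,2.5,-0.3,11.5,0,3.5,-0.4,14,0,4.5,-0.5,15.5,0,5.1,-0.5,15.9,0,5.1,-0.5,15.9,0,5.1,-0.5,15.9,0,5.1])

```text
clock: 6.08
tcp_pos: [0.6151, -0.0094, 0.1663]
orientation: [-2.157, -2.284, 0.001]
contact_force: [-0.1, 0.5, -1.7]
grip_width: 0.0113
gripper_force: 48.9
```

```bash
python3 - <<'E'
from h import *
st();print(rel(.6157,-.0095,.1138,93.25))
s=r.grab_frame("side");t=r.grab_frame("top");cv2.imwrite("pics/s2.png",s);cv2.imwrite("pics/t2.png",t)
im=np.hstack([cv2.resize(s[150:300,220:370],(400,400)),cv2.resize(t[170:320,270:420],(400,400))]);cv2.imwrite("pics/c2.png",im)
E
```

```text
6.075 [ 0.6151 -0.0094  0.1663] yaw 93.26 tz [-0.001 -0.    -1.   ] F [-0.15  0.49 -1.71] w 0.011324925935223442 48.91557991504669 q [ 0.28  0.51 -0.49  1.75  0.29  0.95 -0.27]
(array([-0.02,  0.07,  5.25]), 0.01)
```

View pics/c2.png

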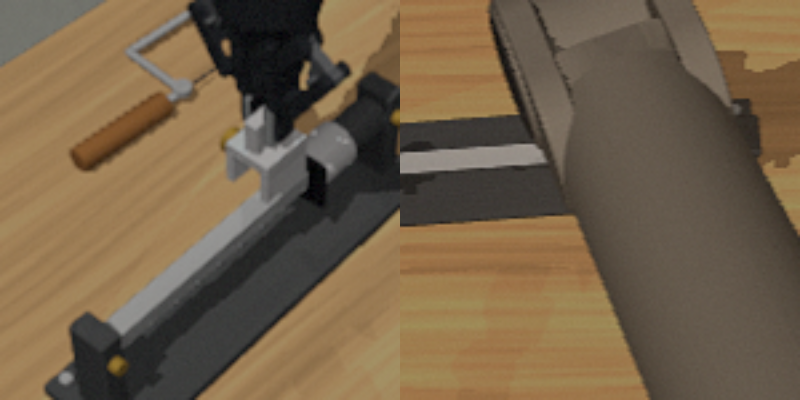

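The composite shows the saddle hanging upright over the bar, screw to the far side (crop (230,138)), and short of the black stop (crop (315,180)). I compare the saddle's corners with where they should be.

```bash
python3 - <<'E'
from h import *
a=np.radians(3.25);X=np.array([np.cos(a),np.sin(a),0]);Y=np.array([-np.sin(a),np.cos(a),0])
o=np.array([.6151,-.0094,.1095])
for n,x,y,z in[("tab+y far",.006,.018,.066),("tab+y near",-.006,.018,.066),("far+y",.02,.022,.038),("near+y",-.02,.022,.038),("near-y",-.02,-.022,.038),("near foot+y",-.02,.022,0),("near foot -y",-.02,-.022,0)]:
    print(n,px("side",o+X*x+Y*y+[0,0,z]).round(1))
s=cv2.imread("pics/s2.png");cv2.imwrite("pics/c3.png",cv2.resize(s[180:230,295:345],(600,600),interpolation=cv2.INTER_NEAREST))
E
```

```text
tab+y far [310.9 194.6]
tab+y near [315.7 197.6]
far+y [304.2 202.6]
near+y [319.9 212.5]
near-y [334.8 200. ]
near foot+y [319.9 225.8]
near foot -y [334.4 213.3]
```

View pics/c3.png

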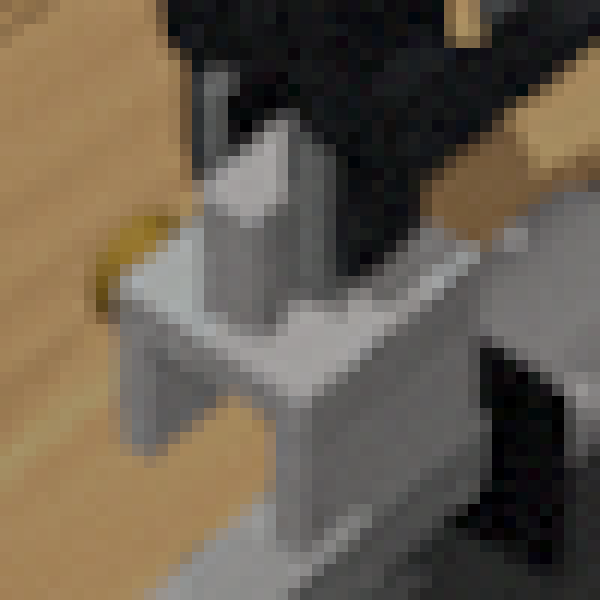

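Corners agree with the prediction to about 1 px: near +y at (319.3, 212.9) against (319.9, 212.5). I lower it onto the bar.

Emit:
move_arm(rows=[0,0.05,1,0,0,0.05,2.2,0,0,0.05,3.4,0,0,0.05,4.3,0,0,0.05,4.8,0,0,0.05,4.8,0,0,0.05,4.8,0])

```text
clock: 7.05
tcp_pos: [0.6167, -0.009, 0.1187]
orientation: [2.157, 2.283, 0.001]
contact_force: [-0.2, 0.2, -1.3]
grip_width: 0.0111
gripper_force: 49.0
```

Emit:
move_arm(rows=[0,0,0.1,0,0,0,0.2,0,0,0,0.3,0,0,0,0.4,0,0,0,0.4,0])

```text
clock: 7.68
tcp_pos: [0.6163, -0.0091, 0.1142]
orientation: [-2.157, -2.284, 0.0]
contact_force: [-0.2, 0.1, -1.9]
grip_width: 0.0112
gripper_force: 49.0
```

Emit:
move_arm(rows=[0,0,0.05,0,0,0,0.1,0,0,0,0.15,0,0,0,0.15,0])

```text
clock: 8.18
tcp_pos: [0.6165, -0.0091, 0.1139]
orientation: [2.157, 2.283, -0.0]
contact_force: [-3.2, 0.9, 7.0]
grip_width: 0.011
gripper_force: 50.4
```

Contact at TCP z 0.1139 m, as predicted for a seated saddle. I ease the load a little and hold.

Emit:
move_arm(rows=[0,0,-0.05,0,0,0,-0.05,0,0,0,-0.05,0,0,0,-0.05,0])

```text
clock: 8.68
tcp_pos: [0.6164, -0.0091, 0.1139]
orientation: [2.157, 2.283, 0.0]
contact_force: [-3.0, 1.1, 6.3]
grip_width: 0.0111
gripper_force: 50.0
```

```bash
python3 - <<'E'
from h import *
st()
s=r.grab_frame("side");cv2.imwrite("pics/s3.png",s);cv2.imwrite("pics/c4.png",cv2.resize(s[170:250,280:360],(600,600),interpolation=cv2.INTER_NEAREST))
E
```

```text
8.675 [ 0.6164 -0.0091  0.1139] yaw 93.26 tz [ 0. -0. -1.] F [-3.01  1.05  6.3 ] w 0.011137140049736661 49.97552454471588 q [ 0.26  0.57 -0.47  1.78  0.33  0.86 -0.3 ]
```

View pics/c4.png

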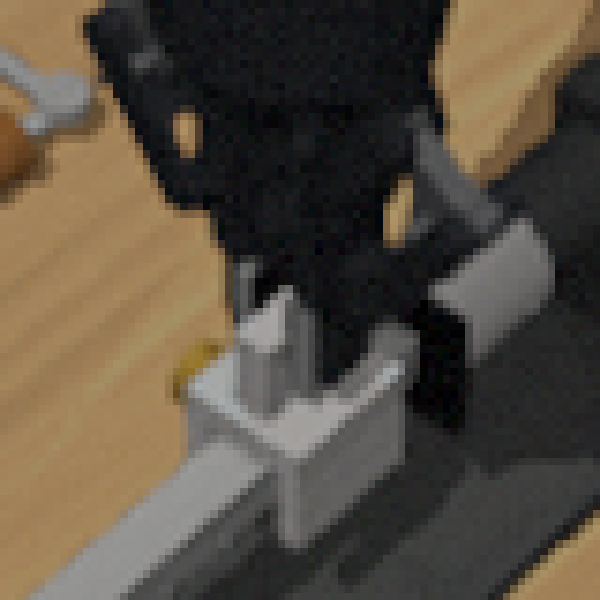

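It is seated astride the bar (saddle at crop (300,440)) with a clear gap to the black stop (crop (435,380)). Now I slide it along tool −x towards the stop.

Emit:
move_arm(rows=[-0.2,0,-0.05,0,-0.5,0,-0.05,0,-0.8,0,-0.05,0,-1.1,0,-0.05,0,-1.3,0,-0.05,0,-1.4,0,-0.05,0,-1.4,0,-0.05,0])

```text
clock: 9.6
tcp_pos: [0.6173, -0.0232, 0.1139]
orientation: [2.157, 2.283, 0.0]
contact_force: [0.1, 2.1, 2.5]
grip_width: 0.0112
gripper_force: 49.6
```

Emit:
move_arm(rows=[-0.15,0,0,0,-0.3,0,0,0,-0.45,0,0,0,-0.6,0,0,0,-0.6,0,0,0,-0.6,0,0,0])

```text
clock: 10.35
tcp_pos: [0.6176, -0.0288, 0.1139]
orientation: [-2.157, -2.284, -0.001]
contact_force: [-0.0, 4.5, 4.5]
grip_width: 0.0107
gripper_force: 49.7
```

Emit:
move_arm(rows=[-0.1,0,0,0,-0.2,0,0,0,-0.3,0,0,0,-0.4,0,0,0,-0.4,0,0,0,-0.4,0,0,0])

```text
clock: 11.1
tcp_pos: [0.6177, -0.0319, 0.1139]
orientation: [-2.156, -2.284, -0.002]
contact_force: [-1.1, 5.1, 4.4]
grip_width: 0.011
gripper_force: 49.8
```

Emit:
move_arm(rows=[-0.1,0,0,0,-0.2,0,0,0,-0.3,0,0,0,-0.4,0,0,0,-0.5,0,0,0,-0.5,0,0,0,-0.5,0,0,0])

```text
clock: 11.98
tcp_pos: [0.6179, -0.0356, 0.114]
orientation: [-2.154, -2.284, -0.003]
contact_force: [-1.7, 8.9, 4.7]
grip_width: 0.0108
gripper_force: 49.9
```

```bash
python3 - <<'E'
from h import *
F=[]
for i in range(8):
    s=r.grab_frame("side");F.append(r.get_obs()["contact_force"])
print(np.mean(F,0),np.std(F,0));st()
cv2.imwrite("pics/s4.png",s);a=cv2.imread("pics/s0.png") if 0 else cv2.imread("pics/side0.png")
k=lambda i:cv2.resize(i[160:240,300:380],(400,400),interpolation=cv2.INTER_NEAREST)
cv2.imwrite("pics/c5.png",np.hstack([k(a),k(s)]))
E
```

```text
[-0.81505888  9.14052168  4.57664146] [0.28936724 0.48535761 0.71346904]
12.375 [ 0.618  -0.0355  0.114 ] yaw 93.36 tz [ 0.     0.003 -1.   ] F [-1.23  9.8   3.51] w 0.011570885499072819 49.851914048194885 q [ 0.3   0.58 -0.47  1.78  0.33  0.86 -0.25]
```

View pics/c5.png

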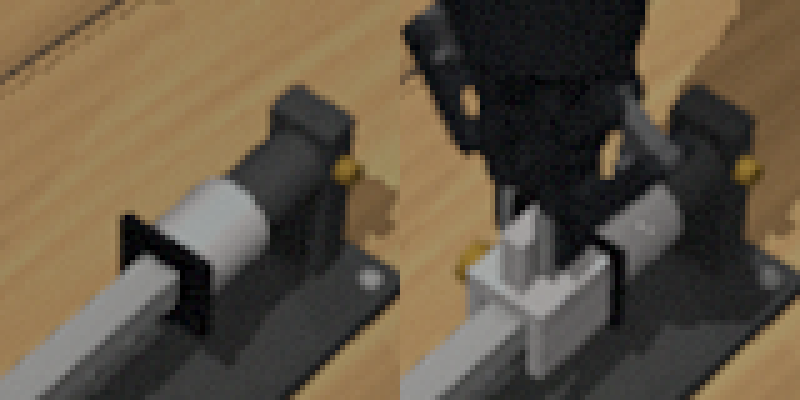

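The stop plate has moved about 2.8 px (roughly 7 mm), squarely against the saddle face. The wrist reads 9.1 N, including some bar friction. I press a little further, then read the force on either side of the friction.

Emit:
move_arm(rows=[-0.1,0,0,0,-0.2,0,0,0,-0.3,0,0,0,-0.4,0,0,0,-0.5,0,0,0,-0.5,0,0,0,-0.5,0,0,0])

```text
clock: 13.25
tcp_pos: [0.6182, -0.0391, 0.114]
orientation: [-2.152, -2.284, -0.005]
contact_force: [-0.8, 11.5, 5.3]
grip_width: 0.0112
gripper_force: 49.9
```

```bash
cat >> h.py <<'E'
def avg(n=6):
    F=[]
    for i in range(n): r.grab_frame("side");F.append(r.get_obs()["contact_force"])
    print("F",np.mean(F,0).round(2));st()
E
python3 -c "
from h import *
avg()"
```

```text
F [-0.74 11.19  4.99]
13.55 [ 0.6182 -0.0392  0.114 ] yaw 93.41 tz [ 0.     0.004 -1.   ] F [-0.37 11.58  4.5 ] w 0.010966095521281376 49.88572597503662 q [ 0.31  0.58 -0.47  1.78  0.32  0.86 -0.25]
```

Emit:
move_arm(rows=[0.1,0,-0.05,0,0.2,0,-0.05,0,0.2,0,-0.05,0,0.2,0,-0.05,0])

```text
clock: 14.05
tcp_pos: [0.6181, -0.0385, 0.114]
orientation: [-2.154, -2.284, -0.003]
contact_force: [0.1, 8.8, 0.0]
grip_width: 0.0113
gripper_force: 49.2
```

```bash
python3 -c "
from h import *
avg()"
```

```text
F [0.25 9.31 1.06]
14.35 [ 0.6181 -0.0385  0.114 ] yaw 93.36 tz [-0.     0.003 -1.   ] F [0.07 9.7  0.93] w 0.011285296151069055 49.231685400009155 q [ 0.31  0.58 -0.47  1.78  0.33  0.86 -0.25]
```

Pressing force is about 9–10 N at 11–12 mm of travel, with everything steady. I hand it in.

```bash
python3 -c "
from h import *
print(r.get_obs()['qvel'].round(4));print(r.hand_in())"
```

```text
[ 0.001  -0.0003 -0.0007 -0.0002  0.0024 -0.001   0.0007]
the job is handed in; nothing more can be done
None
```

The saddle is astride the bar, thumbscrew on the far side, held by the fingers square against the stop at an estimated 9–10 N (about 12 mm of plunger travel); I handed it in at about 14.4 s, and no verdict was returned.

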